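# Cover the mandoline blade with its locking guard

### The arm

A 7-joint arm with a two-finger parallel gripper is mounted at the origin on a cart in front of the work surface, level with it; the furniture and walls round the work are solid. World frame = base frame: x ahead of the robot, y to its left, z up, the work surface at z = 0. Lengths are in m, angles in rad, forces in N, time in s.
With the tool pointing down it reaches from about 0.35 to 0.9 m from the base axis. Payload 19.9 kg.
Tool frame: the origin (TCP) lies on the mounting face of the last link; the fingertips stand 199 mm ahead of it and the grasp point (between the pads) lies 180 mm ahead of it; z points along the fingers, y is the line along which they close (so a half turn about z gives the same grasp; the last joint's range is limited). The gripper opens to 94 mm and grips with 3 to 60 N. Pads are 16 mm wide; open, the fingers measure 119 mm over their backs; the gripper's body (75 mm by 177 mm) begins 78 mm behind the grasp point.
Start: joints at [1.22, 0.417, -0.01, 1.614, 0.005, 1.111, -0.053], TCP at [0.19, -0.595, 0.405] pointing down, gripper open.
Joint ranges: [-2.81, 2.81], [-0.39, 2.02], [-1.27, 1.25], [0.06, 2.57], [-1.19, 4.33], [0.19, 2], [-2.82, 2.82]. Speed limits (rad/s): [1.89, 1.89, 2.39, 2.39, 3.01, 3.01, 3.01].

### API

Orientations are given as a rotation vector (axis times angle).
In Python, from station import sense, cams, job gives the robot as it stands.
- The arm moves only by the tool jog_arm, never from a script. Its argument "moves" is a list of rows, each a list of 7 numbers: the shift along the tool's x, y, z in m, then the turn, a rotation vector about the tool's x, y, z in degrees, then the closure, from 0 (fully open) to 1 (shut). A call has 1 to 10 rows; each row shifts and turns the commanded pose from where the row before left it, along the tool's axes as they then stand; what a row does not reach is not made up. A row lasts 1/8 s, in which the tool goes at most 62.5 mm and 10.7 degrees, less where a joint would pass 70% of its speed; a pose out of reach is approached as far as the arm can. A call with a gripper value outside its range is refused whole. The fingers move at their own pace and stop on an object; "grip_force" is the grip in N (left out, the last holds). Time passes only in rows, so rows that do not move let the fingers close. It gives the time, the measured TCP pose, the force, the opening and the grip force at its end, in the units of the state.
- sense(): the state, without advancing time (a new reading comes with each control period).
- cams.snapshot(name): name is "scene" or "top"; returns (picture, depth): 384x512x3 uint8, red, green, blue; 384x512 float32, m along the optical axis (not along the pixel's ray), 0 where there is no reading.
- cams.camera_info(name): a dict with "fx", "fy", "cx", "cy" (pixels), "dist_coeffs" ([k1, k2, p1, p2, k3] as OpenCV has them; the pictures are not rectified), "origin" and "attitude" of the camera in the world. Camera axes: x right, y down, z forward; pixel columns grow to the right and rows downward; lengths in m; the calibration is good to about 2 mm. A picture is of the moment at which its call begins. camera_info takes no time and is no camera call.
- job.sign_off(): hands the job in; it is judged then, once.
The state is a dict: "clock": time; "qpos": joint angles; "joint_velocities": joint speeds; "joint_efforts": joint torques, N m; "position": TCP position; "orientation": TCP orientation; "contact_force": force on the tool from outside, world axes, zero at the start; "wrist_torque": the same for the moment, N m; "opening": opening from 0.0 (shut) to 1.0 (fully open); "grip_force": force on a finger pad.
Only numpy, scipy, OpenCV 4.12 (cv2) and the standard library are available. Lean on these libraries where they do the work, as an engineer would, in place of code of your own. Each camera call takes 0.05 s, during which the arm holds its last target. There are 200 camera calls.

### The job

The blade of the mandoline slicer is still bare: make it safe with your fingertips alone, picking nothing up. Press the red lock pad fully down and, while it is held down, push the green blade guard by its ridge across the blade until it is fully home and the red pad springs up again and locks it, then take the hand away. Do not lift the slicer or shove it along the worktop, keep your fingers off the blade and leave the onion, tomato and garlic where they are.

Things in the scene. Friction and masses are not known exactly. Their poses are not given: they have to be found in the camera images.
- slicer: White flat mandoline, 132 wide (x), 366 long (y), loose on rubber feet, 1.2 kg. Origin under its middle on the worktop, z up. Handle loop at the -y end (y -126 to -187 mm). Lock rail along its -x side (robot's side), centre line x = -51 mm, outer lip 52.5 mm high; far rail 55 mm high.
- button_pad: Red pad of the spring lock pin, 24 (x) x 40 (y) mm. Origin: centre of its top, 66 mm above the worktop (58 when down), at x -51, y -10 mm of the slicer, same axes. Moves only up and down. A collar on its pin stops the guard unless 5 mm down or more; once the guard has moved 3 mm the guard itself keeps it down, until a second hole at the end of the travel lets it spring up.
- lock (a joint): Travel of the red pad, m: 0 up (locked), 0.008 fully down on a firm stop. Spring: about 2.3 N to start, 6 N at the bottom.
- guard (a joint): Slide of the green blade guard along the slicer's +y, m: 0 at the start (stowed near the handle, blade bare, locked), 0.075 home over the blade at a firm stop; the lock springs in from about 0.0725 on. Takes about 1 to 6 N to push.
- guard_ridge (a point): Middle of the top edge of the green guard's push face, axes as the slicer's. The ridge is an upright on the lock rail, 27 wide (x), 7 thick (y), from 50 to 76 mm above the worktop; its push face looks to -y, to the red pad, and starts 22.5 mm from the pad's centre (2.5 mm past its end). It moves 75 mm to +y; the runner below it, 50.5 mm high, passes under the pad.
- blade: Bright steel blade, 82 x 14 mm, across the bed between the rails at a slight angle, 41 mm above the worktop; origin at its middle, at x 5, y 8.5 mm of the slicer, axes as the slicer's.
- onion: Red onion, 84 mm wide, 82 mm high, loose; origin at its underside. Stands behind the slicer.
- tomato: Red tomato, 69 mm wide, 71 mm high, loose; origin at its underside. Stands behind the slicer.
- garlic: White garlic bulb, 53 mm wide and high, loose; origin at its underside. Lies on the robot's side of the slicer's far-left end.

How it is judged:
On the way:
1. the fingers hold the red pad down while the guard slides off its first lock position (contact force between the fingers and button_pad above 0.5 N and value of joint lock above 0.0035 m and value of joint guard above 0.004 m), for 0.05 s.
At the end, for the whole second after the job is handed in: The guard is home over the blade (at least 71 of 75 mm) and the red pad is up again (within 1.5 mm), so it is locked; the slicer stands still and flat within 30 mm of where it was; onion, tomato and garlic are within 20 mm of where they were (value of joint guard above 0.071 m and value of joint lock below 0.0015 m and linear speed of slicer below 0.01 m/s and height (world z) of slicer below 0.006 m and angle between slicer's own z axis and vertical below 0.03 rad and distance of slicer from where it was at the start of the episode below 0.03 m and distance of each of onion, tomato, garlic from where it was at the start of the episode below 0.02 m); the robot touches nothing.
It fails at once if the slicer is shoved more than 30 mm (distance of slicer from where it was at the start of the episode above 0.03 m).
It fails at once if the slicer is lifted or tipped (height (world z) of slicer above 0.008 m or angle between slicer's own z axis and vertical above 0.06 rad).
It fails at once if the fingers touch the blade (contact force between the fingers and blade above 0.5 N).
It fails at once if the onion, the tomato or the garlic is moved or picked up (distance of any of onion, tomato, garlic from where it was at the start of the episode above 0.02 m).
It also fails if it takes over 32 s, if anything falls off the work surface, if the arm or the gripper's body presses on something with over 40 N, if the wrist force passes 120 N, or if a joint passes its speed limit or range.

## Working session

There is one attempt and no reset: what is moved stays moved. The work goes in short steps, Python scripts to look and compute and a tool call to move; the robot and the scene stay as the last step left them, time stands still between calls to the robot, and variables do not carry over. Pictures are saved under pics/ and viewed, at most 10 in all, crops included, and the job is handed in when it is done.

Besides the shell and the picture viewer there is one more tool, called after "Call:" as name(argument=value, ...) on one line, values as JSON. jog_arm: Moves the arm, as the interface text tells. Its arguments: {"type":"object","properties":{"moves":{"type":"array"},"grip_force":{"type":"number"}},"required":["moves"]}

```bash
mkdir -p pics; cat > h.py <<'E'
import numpy as np,cv2
from scipy.spatial.transform import Rotation as R
from station import sense,cams,job
def pts(name,d):
    c=cams.camera_info(name);h,w=d.shape
    K=np.array([[c['fx'],0,c['cx']],[0,c['fy'],c['cy']],[0,0,1]])
    u,v=np.meshgrid(np.arange(w),np.arange(h))
    n=cv2.undistortPoints(np.stack([u,v],-1).reshape(-1,1,2).astype(float),K,np.array(c['dist_coeffs'])).reshape(h,w,2)
    p=np.dstack([n,np.ones((h,w))])*d[...,None]
    a=np.array(c['attitude'])
    M=a if a.shape==(3,3) else R.from_rotvec(a).as_matrix()
    return p@M.T+np.array(c['origin'])
E
python3 - <<'E'
from h import *
ims=[]
for n in('scene','top'):
    im,d=cams.snapshot(n);np.savez(n,im=im,d=d);cv2.imwrite(f'pics/{n}.png',im[...,::-1])
    print(n,cams.camera_info(n))
    P=pts(n,d);hsv=cv2.cvtColor(im,cv2.COLOR_RGB2HSV)
    H,S,V=hsv[...,0],hsv[...,1],hsv[...,2]
    for nm,m in(('red',((H<8)|(H>172))&(S>130)&(V>70)),('green',(H>40)&(H<85)&(S>80))):
        k,l,st,ce=cv2.connectedComponentsWithStats(m.astype(np.uint8))
        for i in range(1,k):
            if st[i,4]>25:
                q=P[(l==i)&(d>0)]; print(nm,st[i],q.min(0).round(3) if len(q) else'',np.median(q,0).round(3),q.max(0).round(3))
print(sense())
E
```

```text
scene {'fx': 394.71543370013165, 'fy': 394.71543370013165, 'cx': 256.1648384467907, 'cy': 188.77042074165914, 'dist_coeffs': array([0.04228411, 0.        , 0.        , 0.        , 0.        ]), 'origin': array([-0.0475842 ,  0.68277628,  0.4542522 ]), 'attitude': array([-0.97749663,  2.16699723, -1.34469474])}
red [186  69  12  12 124] [0.82  0.088 0.239] [0.825 0.108 0.253] [0.839 0.119 0.267]
red [ 108  132   81   64 4187] [ 0.703  0.129 -0.001] [0.759 0.273 0.074] [0.915 0.355 0.11 ]
red [238 165   9  15  60] [0.624 0.086 0.029] [0.633 0.098 0.049] [0.656 0.106 0.059]
red [253 164  16  17 202] [0.59  0.038 0.033] [0.602 0.072 0.05 ] [0.621 0.093 0.067]
red [209 175  30  26 419] [ 0.576  0.092 -0.   ] [0.604 0.189 0.046] [0.713 0.204 0.064]
red [310 178  13   9  72] [0.444 0.005 0.047] [0.451 0.035 0.067] [0.468 0.055 0.069]
red [ 367  223   77  161 5724] [ 0.127 -0.305 -0.711] [ 0.27  -0.14  -0.277] [0.3   0.16  0.001]
green [181  95  11  12  32] [0.809 0.124 0.177] [0.825 0.13  0.187] [0.848 0.133 0.2  ]
green [196 106  10   8  40] [0.804 0.081 0.156] [0.809 0.101 0.163] [0.812 0
[... 1834 characters left out ...]
171 , -0.01028471,  1.61410036,  0.00469402,
        1.11073865, -0.05298528]), 'joint_velocities': array([-6.62375131e-04, -2.17268747e-03, -8.99220802e-05, -1.90876278e-03,
       -4.67001460e-04, -2.47868627e-04, -1.41016638e-03]), 'joint_efforts': array([ 7.03345413e-04, -8.52580118e+01,  6.39292225e-01, -4.26695323e+01,
       -4.89482575e-02,  1.63167174e-02,  1.04937001e-04]), 'position': array([ 0.18990029, -0.5953238 ,  0.40409178]), 'orientation': array([-3.10312639e+00, -4.82953283e-01,  4.13772788e-04]), 'contact_force': array([-0.36022824,  0.84517736,  0.82452886]), 'wrist_torque': array([-0.02774466,  0.00749683, -0.04252448]), 'grip_force': 0.0, 'opening': 0.9978534514065232}
```

View pics/top.png

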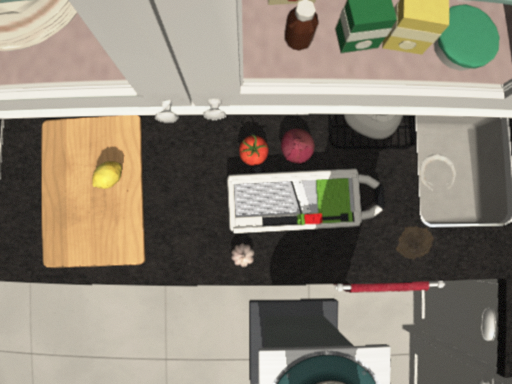

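View pics/scene.png

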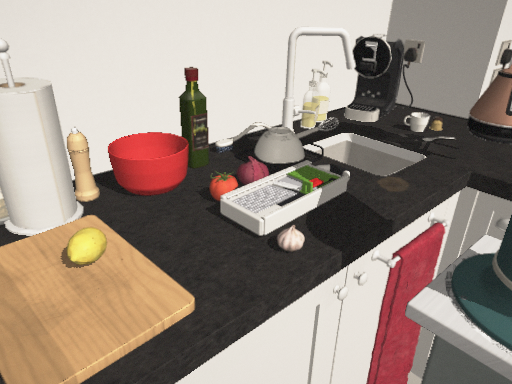

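The top view shows the slicer at px (228–380, 168–232), with the red pad at (314, 218), the green ridge just left of it at (300, 219), and the handle to the right (slicer −y = image right). The scene view agrees: guard stowed, blade bare, garlic in front, tomato and onion behind.

```bash
cat >> h.py <<'E'
def ray(name,uv,z):
    c=cams.camera_info(name);K=np.array([[c['fx'],0,c['cx']],[0,c['fy'],c['cy']],[0,0,1]])
    n=cv2.undistortPoints(np.array(uv,float).reshape(-1,1,2),K,np.array(c['dist_coeffs'])).reshape(-1,2)
    v=np.c_[n,np.ones(len(n))]@R.from_rotvec(c['attitude']).as_matrix().T;o=np.array(c['origin'])
    return o+v*((z-o[2])/v[:,2])[:,None]
E
python3 - <<'E'
from h import *
for n,box in(('top',(285,200,345,235)),('scene',(285,155,345,200))):
    f=np.load(n+'.npz');im,d=f['im'],f['d'];H,S,V=cv2.split(cv2.cvtColor(im,cv2.COLOR_RGB2HSV))
    B=np.zeros_like(H);B[box[1]:box[3],box[0]:box[2]]=1
    red=(((H<8)|(H>172))&(S>130)&(V>70)&(B>0))
    P=pts(n,d)
    # pad top : pixels near top z
    v,u=np.nonzero(red); w=ray(n,np.c_[u,v],.066)[:,:2]
    r=cv2.minAreaRect((w*1000).astype(np.float32));print(n,'pad rect mm',r,'mean',w.mean(0))
    g=(H>40)&(H<85)&(S>80)&(B>0)&(P[...,2]>.062)
    if n=='top': g[:,306:]=0
    v,u=np.nonzero(g);w=ray(n,np.c_[u,v],.076)[:,:2]
    print('ridge',len(w),cv2.minAreaRect((w*1000).astype(np.float32)))
    # slicer white
    if n=='top':
        m=(P[...,2]>.045)&(P[...,2]<.068)&(P[...,0]>.40)&(P[...,0]<.60)&(P[...,1]>-.2)&(P[...,1]<.26)
        k,l,st,ce=cv2.connectedComponentsWithStats(m.astype(np.uint8));i=1+st[1:,4].argmax()
        v,u=np.nonzero(l==i);w=ray(n,np.c_[u,v],.053)[:,:2]
        r=cv2.minAreaRect((w*1000).astype(np.float32));print('slicer',st[i],r,cv2.boxPoints(r))
    x0,y0,x1,y1=box
    cv2.imwrite(f'pics/{n}_crop.png',cv2.resize(im[y0:y1,x0:x1,::-1],None,fx=10,fy=10,interpolation=0))
E
```

```text
top pad rect mm ((459.49285888671875, 33.9726676940918), (38.795326232910156, 22.625526428222656), 89.3634033203125) mean [0.4587109  0.03480805]
ridge 38 ((457.0975341796875, 63.517616271972656), (8.988409042358398, 22.395877838134766), 89.05123138427734)
slicer [ 228  167  133   66 4053] ((508.2135009765625, 75.98123168945312), (147.2858123779297, 301.2527770996094), 2.405660390853882) [[428.31305  223.38376 ]
 [440.95795  -77.603516]
 [588.11395  -71.421295]
 [575.46906  229.56598 ]]
scene pad rect mm ((451.7314453125, 33.7615966796875), (26.324859619140625, 41.2336540222168), 53.267669677734375) mean [0.45290237 0.03439056]
ridge 68 ((448.31103515625, 57.11739730834961), (87.51671600341797, 65.94489288330078), 50.38318634033203)
```

View pics/top_crop.png

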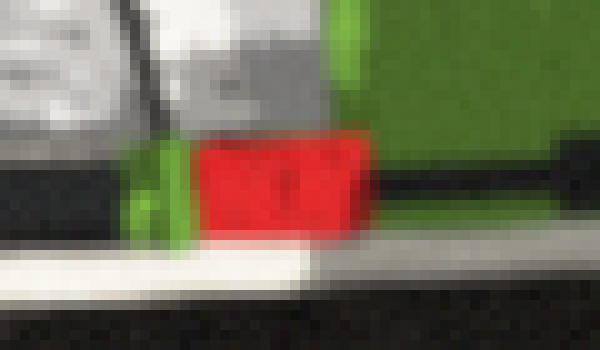

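The crop shows the pad (crop px 195–370 × 130–245), the ridge's bright top just left of it (165–195) and its shaded far side (120–165). Yaw needs a better fit from the rail edges.

```bash
python3 - <<'E'
from h import *
f=np.load('top.npz');im=f['im'].astype(int);G=im.min(2)
a=[];
for u in range(236,352):
    col=G[222:240,u];k=np.argmin(np.diff(col)) ; a.append((u,222+k+.5))
b=[]
for u in range(236,352):
    col=G[162:182,u];k=np.argmax(np.diff(col)) ; b.append((u,162+k+.5))
for nm,e,z in(('near',a,.0525),('far',b,.055)):
    w=ray('top',e,z)[:,:2]
    keep=np.ones(len(w),bool)
    for _ in range(5):
        p=np.polyfit(w[keep,1],w[keep,0],1);r=w[:,0]-np.polyval(p,w[:,1]);keep=abs(r)<max(.002,1.5*r[keep].std()) 
    print(nm,keep.sum(),'slope deg',np.degrees(np.arctan(p[0])),'x at y=.035',np.polyval(p,.035),'sd',r[keep].std())
print('ridge/pad columns',ray('top',[(300.8,218),(304.4,218)],.076),ray('top',[(304.4,218),(322.2,218),(313,212.8),(313,224.3)],.066))
E
```

```text
near 116 slope deg -2.5718202877709397 x at y=.035 0.43635860571838986 sd 0.0006555338363714539
far 115 slope deg -2.6354156612689787 x at y=.035 0.568626903924562 sd 0.0007060007049108046
ridge/pad columns [[0.45931416 0.06393345 0.076     ]
 [0.45923355 0.05584068 0.076     ]] [[0.45969315 0.05466739 0.066     ]
 [0.45926669 0.01413963 0.066     ]
 [0.47125637 0.03489962 0.066     ]
 [0.44526385 0.03537667 0.066     ]]
```

```bash
python3 - <<'E'
from h import *
f=np.load('top.npz');P=pts('top',f['d'])
for u in (260,313,340):
  print(u)
  for v in list(range(164,176))+list(range(205,236)):
    print(v,P[v,u].round(3),f['im'][v,u])
E
```

```text
260
164 [ 0.594  0.152 -0.001] [54 27 23]
165 [0.591 0.152 0.002] [31 28 28]
166 [0.588 0.152 0.004] [32 30 28]
167 [0.579 0.153 0.046] [26 27 28]
168 [0.577 0.153 0.048] [33 30 32]
169 [0.574 0.153 0.049] [32 32 31]
170 [0.572 0.153 0.049] [34 35 34]
171 [0.57  0.154 0.05 ] [24 25 23]
172 [0.568 0.153 0.046] [42 43 40]
173 [0.565 0.153 0.048] [102 100  93]
174 [0.562 0.154 0.051] [187 181 169]
175 [0.559 0.154 0.056] [236 233 224]
205 [0.492 0.154 0.04 ] [197 197 194]
206 [0.49  0.154 0.037] [195 193 191]
207 [0.487 0.154 0.04 ] [192 191 189]
208 [0.485 0.154 0.04 ] [196 194 192]
209 [0.483 0.154 0.038] [220 218 216]
210 [0.48  0.154 0.039] [209 206 204]
211 [0.478 0.154 0.039] [178 178 175]
212 [0.476 0.154 0.039] [146 147 145]
213 [0.473 0.154 0.038] [154 152 152]
214 [0.471 0.154 0.038] [140 138 138]
215 [0.469 0.154 0.042] [135 134 130]
216 [0.466 0.154 0.046] [184 180 169]
217 [0.464 0.154 0.048] [235 231 222]
218 [0.461 0.154 0.047] [244 240 232]
219 [0.459 0.154 0.047] [244 241 233]
220 [0.457 0.154 0.046] [245 242 234]
221 [0.455 0.155 0.049] [245 242 233]
222 [0.452 0.154 0
[... 3122 characters left out ...]
]
218 [ 0.46  -0.03   0.047] [31 32 29]
219 [ 0.457 -0.03   0.048] [34 46 25]
220 [ 0.455 -0.031  0.045] [53 72 31]
221 [ 0.453 -0.03   0.045] [78 95 60]
222 [ 0.45  -0.029  0.051] [122 128 106]
223 [ 0.448 -0.029  0.05 ] [150 148 136]
224 [ 0.446 -0.03   0.049] [153 149 139]
225 [ 0.443 -0.029  0.053] [145 142 133]
226 [ 0.442 -0.033  0.029] [118 114 108]
227 [ 0.44  -0.04  -0.005] [64 64 59]
228 [ 0.438 -0.039  0.001] [25 27 24]
229 [ 0.435 -0.038  0.005] [24 21 21]
230 [ 0.433 -0.038  0.003] [29 26 23]
231 [ 0.431 -0.039  0.   ] [25 25 20]
232 [ 0.428 -0.038  0.003] [28 24 21]
233 [ 0.426 -0.038  0.001] [26 26 24]
234 [ 0.423 -0.038  0.   ] [28 26 23]
235 [ 0.421 -0.038  0.001] [24 21 20]
```

View pics/scene_crop.png

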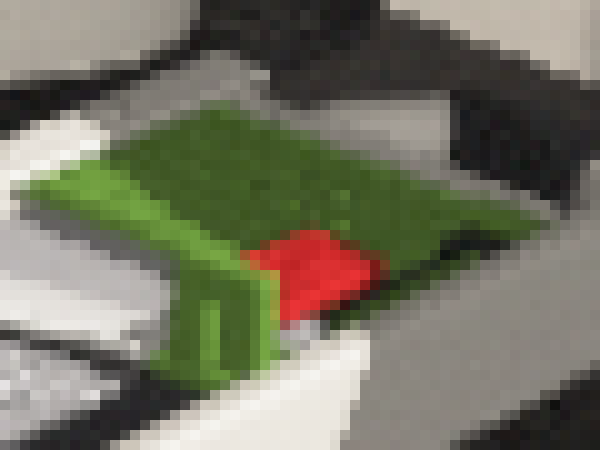

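The scene crop shows the pad top (crop px 240–385, 230–325) right behind the green ridge (170–280, 250–385). The pad centre is about (0.458, 0.0345), with height 66 mm and length 40 mm matching the given sizes. The ridge face is at y≈0.0565 and the yaw is +2.6°. I'll rotate, close the fingers and move above it.

Call:
jog_arm(moves=[[0,0,0,0,0,7.5,1],[0,0,0,0,0,7.6,1],[0.0185,-0.0388,0,0,0,0,1],[0.0185,-0.0388,0,0,0,0,1],[0.0185,-0.0388,0,0,0,0,1],[0.0185,-0.0388,0,0,0,0,1],[0.0185,-0.0388,0,0,0,0,1],[0.0185,-0.0388,0,0,0,0,1],[0.0185,-0.0388,0,0,0,0,1],[0.0185,-0.0388,0,0,0,0,1]])

```text
clock: 1.35
position: [0.324, -0.2772, 0.4046]
orientation: [-3.141, -0.071, 0.0]
contact_force: [0.6, 0.6, 0.2]
opening: 0.009
grip_force: 0.0
```

Call:
jog_arm(moves=[[0.0185,-0.0388,0,0,0,0,1],[0.0185,-0.0388,0,0,0,0,1],[0.0185,-0.0388,0,0,0,0,1],[0.0185,-0.0388,0,0,0,0,1],[0.0185,-0.0388,0,0,0,0,1],[0.0185,-0.0388,0,0,0,0,1],[0.0185,-0.0388,0,0,0,0,1],[0.0185,-0.0388,0,0,0,0,1],[0,0,0,0,0,0,1],[0,0,0,0,0,0,1]])

```text
clock: 2.6
position: [0.4574, 0.0376, 0.4044]
orientation: [3.141, 0.071, -0.001]
contact_force: [-0.0, -0.3, -0.9]
opening: 0.003
grip_force: 0.0
```

```bash
python3 - <<'E'
from h import *
s=sense();print(s['clock'],s['position'],R.from_rotvec(s['orientation']).as_matrix().round(4),s['opening'],s['contact_force'])
E
```

```text
2.6 [0.45736884 0.03764306 0.40436411] [[ 9.99e-01  4.50e-02 -8.00e-04]
 [ 4.50e-02 -9.99e-01 -1.00e-04]
 [-8.00e-04  1.00e-04 -1.00e+00]] 0.003486055986321691 [-0.02051448 -0.27425405 -0.9372656 ]
```

Call:
jog_arm(moves=[[0,0,0.03,0,0,0,1],[0,0,0.03,0,0,0,1],[0,0,0.03,0,0,0,1],[0,0,0.02,0,0,0,1],[0,0,0.013,0,0,0,1],[0,0,0,0,0,0,1]])

```text
clock: 3.35
position: [0.4574, 0.0376, 0.2813]
orientation: [3.141, 0.07, -0.002]
contact_force: [0.2, -0.5, 0.7]
opening: 0.002
grip_force: 0.0
```

```bash
python3 - <<'E'
from h import *
im,d=cams.snapshot('scene');cv2.imwrite('pics/s2.png',cv2.resize(im[110:220,240:380,::-1],None,fx=5,fy=5,interpolation=cv2.INTER_CUBIC))
print(sense()['position'],sense()['contact_force'])
E
```

```text
[0.45760699 0.03780216 0.28190937] [-0.04765237 -0.37184078 -0.00845627]
```

View pics/s2.png

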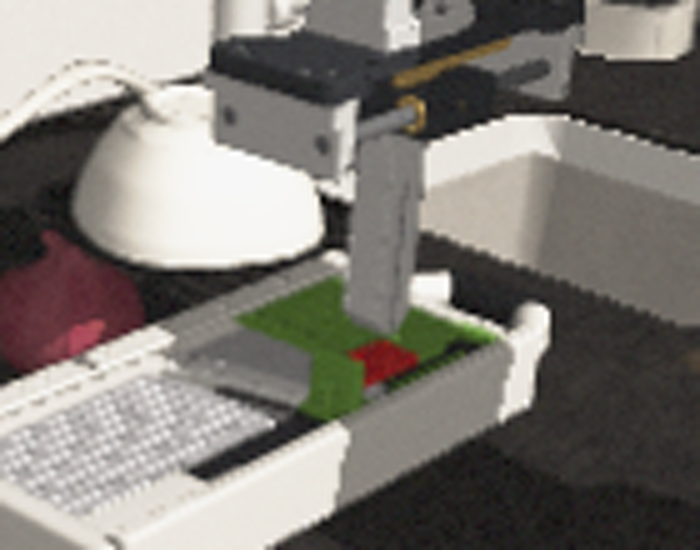

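The fingertip (crop px 350–410, 335) is right above the red pad (350–420, 340–385) and behind the ridge. Pressing down in small steps.

Call:
jog_arm(moves=[[0,0,0.008,0,0,0,1],[0,0,0.004,0,0,0,1],[0,0,0,0,0,0,1]])

```text
clock: 3.78
position: [0.4575, 0.0382, 0.2695]
orientation: [-3.141, -0.071, 0.001]
contact_force: [-0.4, 0.5, 0.5]
opening: 0.006
grip_force: 0.0
```

Call:
jog_arm(moves=[[0,0,0.004,0,0,0,1],[0,0,0.003,0,0,0,1],[0,0,0,0,0,0,1]])

```text
clock: 4.15
position: [0.4577, 0.0382, 0.2626]
orientation: [-3.141, -0.071, -0.0]
contact_force: [0.9, 0.7, 3.1]
opening: 0.003
grip_force: 1.6
```

Call:
jog_arm(moves=[[0,0,0.003,0,0,0,1],[0,0,0.001,0,0,0,1],[0,0,0,0,0,0,1]])

```text
clock: 4.53
position: [0.4577, 0.0381, 0.2587]
orientation: [-3.141, -0.071, -0.001]
contact_force: [1.2, -1.0, 4.9]
opening: 0.007
grip_force: 2.5
```

Call:
jog_arm(moves=[[0,0,0.0015,0,0,0,1],[0,0,0.001,0,0,0,1],[0,0,0,0,0,0,1]])

```text
clock: 4.9
position: [0.4578, 0.0383, 0.2571]
orientation: [3.14, 0.071, 0.001]
contact_force: [-6.8, -0.6, 28.8]
opening: 0.006
grip_force: 14.4
```

Call:
jog_arm(moves=[[0,0,-0.0008,0,0,0,1],[0,-0.002,0,0,0,0,1],[0,-0.002,0,0,0,0,1],[0,0,0,0,0,0,1]])

```text
clock: 5.4
position: [0.4576, 0.0413, 0.2573]
orientation: [3.139, 0.07, 0.0]
contact_force: [-0.2, -7.5, 12.9]
opening: 0.006
grip_force: 6.5
```

Call:
jog_arm(moves=[[0,-0.002,0,0,0,0,1],[0,-0.002,0,0,0,0,1],[0,0,0,0,0,0,1]])

```text
clock: 5.78
position: [0.4574, 0.0453, 0.2573]
orientation: [3.139, 0.07, 0.001]
contact_force: [0.4, -7.0, 12.7]
opening: 0.004
grip_force: 6.4
```

Call:
jog_arm(moves=[[0,-0.002,0,0,0,0,1],[0,-0.002,0,0,0,0,1],[0,-0.002,0,0,0,0,1],[0,0,0,0,0,0,1]])

```text
clock: 6.28
position: [0.4572, 0.0512, 0.2573]
orientation: [3.139, 0.069, 0.0]
contact_force: [-0.1, -8.6, 12.5]
opening: 0.004
grip_force: 6.2
```

```bash
python3 - <<'E'
from h import *
im,d=cams.snapshot('scene');cv2.imwrite('pics/s3.png',cv2.resize(im[110:220,240:380,::-1],None,fx=5,fy=5,interpolation=cv2.INTER_CUBIC))
E
```

```text
(no output)
```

View pics/s3.png

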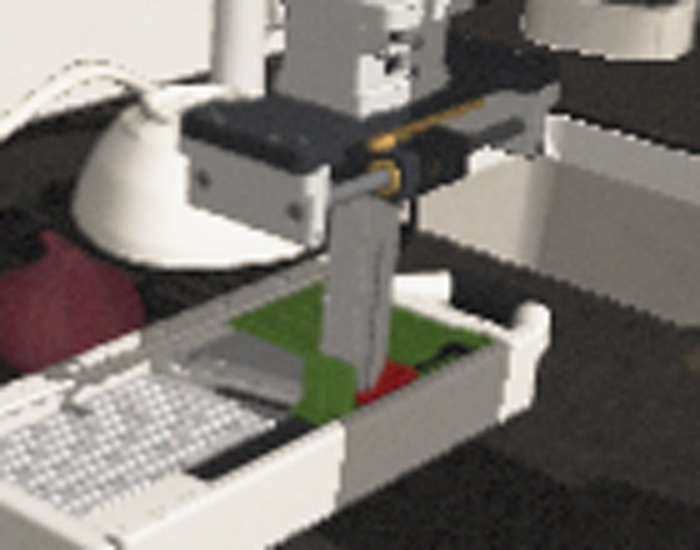

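The guard has started moving: the ridge shifted left to crop px 297–357. The slicer corner is unchanged at (345, 425) and the pad is held down. Continuing.

Call:
jog_arm(moves=[[0,-0.003,0,0,0,0,1],[0,-0.003,0,0,0,0,1],[0,-0.003,0,0,0,0,1],[0,-0.003,0,0,0,0,1],[0,-0.003,0,0,0,0,1],[0,-0.003,0,0,0,0,1]])

```text
clock: 7.08
position: [0.4561, 0.0701, 0.2569]
orientation: [3.141, 0.071, -0.001]
contact_force: [1.1, -3.1, 2.6]
opening: 0.006
grip_force: 1.6
```

Call:
jog_arm(moves=[[0,-0.003,0,0,0,0,1],[0,-0.003,0,0,0,0,1],[0,-0.003,0,0,0,0,1],[0,-0.003,0,0,0,0,1],[0,-0.003,0,0,0,0,1],[0,-0.003,0,0,0,0,1],[0,-0.003,0,0,0,0,1],[0,-0.003,0,0,0,0,1]])

```text
clock: 8.07
position: [0.4549, 0.0943, 0.2569]
orientation: [-3.141, -0.071, 0.0]
contact_force: [-0.6, -3.2, 0.0]
opening: 0.006
grip_force: 1.6
```

Call:
jog_arm(moves=[[0,-0.003,0,0,0,0,1],[0,-0.003,0,0,0,0,1],[0,-0.003,0,0,0,0,1],[0,-0.003,0,0,0,0,1],[0,-0.003,0,0,0,0,1]])

```text
clock: 8.7
position: [0.4543, 0.1093, 0.2569]
orientation: [-3.141, -0.071, 0.0]
contact_force: [-0.7, -3.9, 1.1]
opening: 0.002
grip_force: 1.6
```

Going cleanly; the stop is expected around TCP y ≈ 0.119.

Call:
jog_arm(moves=[[0,-0.002,0,0,0,0,1],[0,-0.002,0,0,0,0,1],[0,-0.002,0,0,0,0,1],[0,-0.001,0,0,0,0,1],[0,0,0,0,0,0,1]])

```text
clock: 9.32
position: [0.454, 0.1162, 0.257]
orientation: [-3.14, -0.071, -0.0]
contact_force: [-1.6, -0.6, 0.0]
opening: 0.007
grip_force: 0.7
```

Call:
jog_arm(moves=[[0,-0.001,0,0,0,0,1],[0,-0.0005,0,0,0,0,1],[0,0,0,0,0,0,1]])

```text
clock: 9.7
position: [0.4541, 0.1178, 0.257]
orientation: [-3.14, -0.071, -0.001]
contact_force: [-0.5, -0.3, -0.1]
opening: 0.004
grip_force: 0.1
```

Call:
jog_arm(moves=[[0,-0.001,0,0,0,0,1],[0,-0.001,0,0,0,0,1],[0,0,0,0,0,0,1]])

```text
clock: 10.07
position: [0.4539, 0.1197, 0.257]
orientation: [-3.141, -0.071, -0.0]
contact_force: [0.4, -0.1, 0.4]
opening: 0.004
grip_force: 0.0
```

```bash
python3 - <<'E'
from h import *
im,d=cams.snapshot('scene');cv2.imwrite('pics/s4.png',cv2.resize(im[110:220,240:380,::-1],None,fx=5,fy=5,interpolation=cv2.INTER_CUBIC))
P=pts('scene',d);H,S,V=cv2.split(cv2.cvtColor(im,cv2.COLOR_RGB2HSV))
m=((H<8)|(H>172))&(S>130)&(V>70)&(abs(P[...,0]-.455)<.02)&(abs(P[...,1]-.035)<.03)
print(m.sum(),np.median(P[m],0))
E
```

```text
99 [0.45413109 0.04102326 0.06688609]
```

View pics/s4.png

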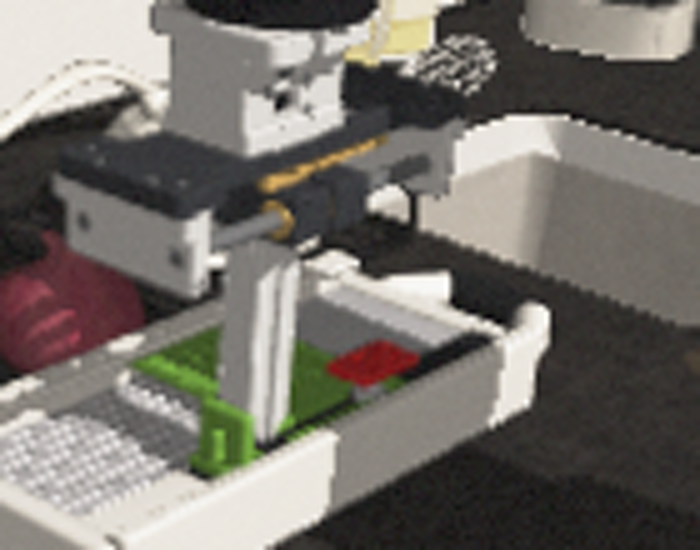

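The pad has sprung up (crop px 330–415, 340–385, measured at z≈0.067). The guard lies over the blade and the finger touches nothing. Backing off and up.

Call:
jog_arm(moves=[[0,0.003,0,0,0,0,1],[0,0.001,-0.01,0,0,0,1],[0,0,-0.03,0,0,0,1],[0,0,-0.04,0,0,0,1],[0,0,-0.04,0,0,0,1],[0,0,-0.04,0,0,0,1],[0,0.04,-0.03,0,0,0,1],[0,0.05,0,0,0,0,1],[0,0.05,0,0,0,0,1],[0,0.05,0,0,0,0,1]])

```text
clock: 11.38
position: [0.4622, -0.0758, 0.4479]
orientation: [3.141, 0.071, 0.002]
contact_force: [0.3, -0.0, 0.1]
opening: 0.003
grip_force: 0.0
```

```bash
python3 - <<'E'
from h import *
im,d=cams.snapshot('scene');cv2.imwrite('pics/s5.png',cv2.resize(im[110:260,180:380,::-1],None,fx=4,fy=4,interpolation=cv2.INTER_CUBIC))
P=pts('scene',d);H,S,V=cv2.split(cv2.cvtColor(im,cv2.COLOR_RGB2HSV))
m=((H<8)|(H>172))&(S>130)&(V>70)&(abs(P[...,0]-.455)<.02)&(abs(P[...,1]-.035)<.03)
print(m.sum(),np.median(P[m],0))
m=(H>40)&(H<85)&(S>80)&(P[...,2]>.07)&(abs(P[...,0]-.455)<.03)&(P[...,2]<.085)
print(m.sum(),P[m].min(0),np.median(P[m],0),P[m].max(0))
E
```

```text
99 [0.45393556 0.04048034 0.0666623 ]
46 [0.43795681 0.13307137 0.0700143 ] [0.45177124 0.1384471  0.0750498 ] [0.46663763 0.14097771 0.07773706]
```

View pics/s5.png

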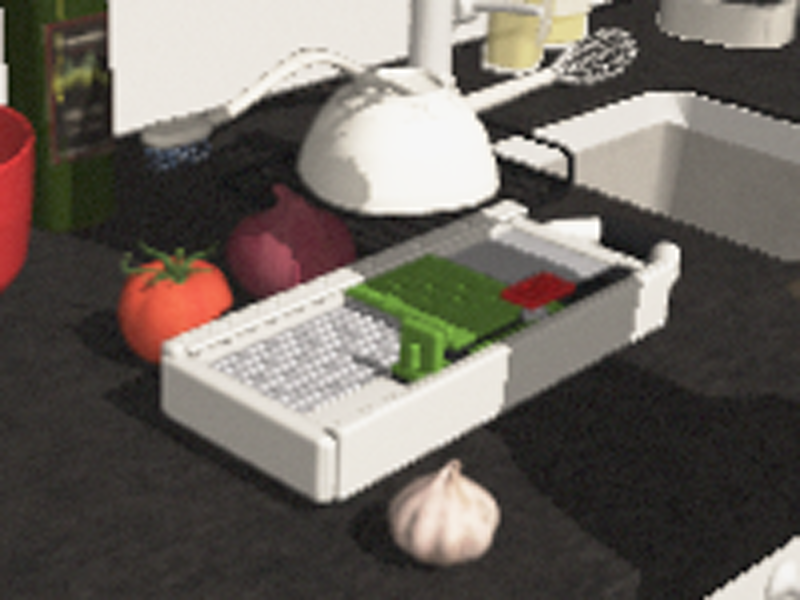

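The guard (crop px 345–530, 255–380) covers the blade and the red pad (500–575, 275–310) is up. The onion, tomato, garlic and slicer are in place, and the hand is clear.

```bash
python3 -c "
from station import job
print(job.sign_off())"
```

```text
the job is handed in; nothing more can be done
None
```

The green guard is home over the blade and locked: the last picture shows the red pad up again at about 66.7 mm, the slicer, onion, tomato and garlic in place and the hand clear. I handed the job in shortly after 11.4 s on the robot's clock; the sign-off returned no verdict.

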